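# Wedge the cabinet door shut

### The job

The catch of the small cabinet's door is broken. Gently swing the door fully shut, then work the orange wedge in under the shut door, thin end first and flat on the desk, in small taps until it jams firmly: stop when a push of about 20 N no longer drives it, never ram it. Let go, leaving the door shut and wedged, and do not disturb the can, the tape ring or the carton.

Things in the scene. Friction and masses are not known exactly. Their poses are not given: they have to be found in the camera images.
- door (a joint): hinge angle of the cream steel cabinet door in rad: 0 = shut (a stop lets it go no farther), grows to 1.6 as it opens to the front. Slight friction, stays where left. Door 256 mm wide, 15 mm thick, from 52 to 248 mm above the desk; a steel kick strip of the same thickness is bolted along its foot and hangs below it.
- door_hinge (a point): point on the vertical hinge axis, in the middle of the door's thickness, 150 mm above the desk. Its axes turn with the door: -x points straight out of the door's front face, -y along the door from the hinge to the free edge.
- door_pull (a point): centre of the dark recessed pull (30 x 60 mm, nothing sticks out) on the door's front face, 225 mm from the hinge axis, 31 mm from the free edge, 177 mm above the desk; moves with the door; axes as door_hinge.
- wedge_spot (a point): fixed point on the desk straight below the front face of the SHUT door, 198 mm from the hinge axis towards the free edge: a good place for the wedge. Its axes are the cabinet's: the wedge goes in along +x. The gap between desk and kick strip is 18 to 23 mm, set differently each time and not measured, the same along the whole door.
- wedge_grip (a point): centre of the upright heel block of the loose orange plastic wedge: block 28 mm long, 36 wide, 52 high, this point 26 mm above the sole. +x points along the wedge to its thin end, z up. Wedge 158 mm long, 36 mm wide all along, about 0.18 kg. From the block's front face (14 mm ahead of this point) the ramp falls evenly from 34 to 8 mm high over 130 mm.
- wedge_tip (a point): middle of the wedge's thin end, 4 mm above the sole, 144 mm ahead of wedge_grip. Slid along the desk the wedge needs 1 to 3 N; once it meets the kick strip the push rises by some 4 to 6 N per mm. A push of 20 N presses wedge and door together with about 19 N, of which about 9 N remains when it is let go: it stays jammed.
- cabinet: cream steel cabinet on four rubber feet, fixed to the desk: 160 mm deep (x), 260 wide (y), 250 high; origin on the desk below its centre, the door on its -x side. Below it is 50 mm of free height; feet 24 mm thick stand only at the corners, 16 mm in from the edges.
- can: yellow drinks can, 66 mm across, 115 mm high, standing loose; origin at the centre of its underside. Leave alone.
- tape: white tape ring lying flat, 90 mm across, 25 mm high, loose; origin at the centre of its underside. Leave alone.
- carton: small cardboard carton 80 x 110 x 60 mm high, loose; origin at the centre of its underside. Leave alone.
Mind the look-alikes: they are no part of the job. There is more than one size of the part that bears wedge_grip; the job needs the middle-sized.

How it is judged:
On the way, in this order (a step that is already met when the one before it is completed fails the run):
1. the door is shut (under 0.03 rad) before the wedge bears on it (under 1 N) (value of joint door below 0.03 rad and contact force between wedge and door below 1 N), for 0.2 s.
2. the wedge is jammed under the shut door (over 4 N between them) (value of joint door below 0.03 rad and contact force between wedge and door above 4 N), for 0.2 s.
At the end, for the whole second after the job is handed in: Door shut within 0.03 rad; the wedge, let go and at rest, lies flat on the desk (within 0.06 rad, not raised by more than 5 mm), its thin end more than 20 mm past the door's front face, and presses on the door (strip included) with more than 4 N (all of step 2 and angle between wedge_grip's own z axis and vertical below 0.06 rad and height (world z) of wedge_grip below 0.031 m and height (world z) of wedge_tip below 0.009 m and x of wedge_tip in the frame of wedge_spot above 0.02 m and linear speed of wedge below 0.01 m/s); the robot touches nothing.
It fails at once if the wedge is rammed: over 35 N between wedge and door (contact force between wedge and door above 35 N).
It fails at once if the door is slammed: it turns faster than 2 rad/s (velocity of joint door below -2 rad/s or velocity of joint door above 2 rad/s).
It fails at once if a bystander is moved by over 25 mm (distance of any of can, tape, carton from where it was at the start of the episode above 0.025 m).
It also fails if it takes over 67 s, if anything falls off the work surface, if the arm or the gripper's body presses on something with over 40 N, if the wrist force passes 120 N, or if a joint passes its speed limit or range.

### The arm

A 6-joint arm with a two-finger parallel gripper is mounted at the origin on the work surface. World frame = base frame: x ahead of the robot, y to its left, z up, the work surface at z = 0. Lengths are in m, angles in rad, forces in N, time in s.
With the tool pointing down it reaches from about 0.25 to 0.775 m from the base axis. Payload 4 kg.
Tool frame: the origin (TCP) lies at the very end of the fingers, on their centre line; the grasp point (between the pads) lies 19 mm behind it; z points along the fingers, y is the line along which they close (so a half turn about z gives the same grasp; the last joint's range is limited). The gripper opens to 85 mm and grips with 20 to 120 N. Pads are 22 mm wide; open, the fingers measure 114 mm over their backs; the gripper's body (76 mm by 85 mm) begins 54 mm behind the grasp point. The pads swing forward as they close: fully open they stand 13 mm farther back than shut.
Start: joints at [-1.444, 0.087, 1.371, -0, 1.684, -0.103], TCP at [0.125, -0.536, 0.204] pointing down, gripper open.
Joint ranges: [-3.1, 3.1], [-0.76, 2.03], [0.27, 2.55], [-1.08, 4.22], [0.17, 2.65], [-2.57, 2.57]. Speed limits (rad/s): [2.79, 2.79, 3.14, 3.14, 3.14, 3.14].

### API

Orientations are given as a 3x3 rotation matrix whose columns are the frame's x, y, z axes.
In Python, from bench import sensors, cams, hand_in gives the robot as it stands.
- The arm moves only by the tool step_arm, never from a script. Its argument "moves" is a list of rows, each a list of 3 entries, a list of its own where there are three numbers: the shift along the tool's x, y, z in units of 40 mm (1.0 is 40 mm), then the turn, a rotation vector about the tool's x, y, z in units of 8 degrees (1.0 is 8 degrees), then the opening in per cent of the stroke, from 0 (shut) to 100 (fully open). In form: [[[tx, ty, tz], [rx, ry, rz], gripper], ...]. A call has 1 to 20 rows; each row is the pose to reach, as a shift and turn from the pose commanded when the call began, along the tool's axes at that moment; what a row does not reach only later rows make up. A row lasts 1/8 s, in which the tool goes at most 62.5 mm and 10.7 degrees, less where a joint would pass 70% of its speed; a pose out of reach is approached as far as the arm can. A call with a gripper value outside its range is refused whole. The fingers move at their own pace and stop on an object; "squeeze" is the grip in N (left out, the last holds). Time passes only in rows, so rows that repeat a pose let the fingers close. It gives the time, the measured TCP pose, the force, the opening and the grip force at its end, in the units of the state.
- sensors.get_state(): the state, without advancing time (a new reading comes with each control period).
- cams.get_image(name): name is "scene" or "top" or "wrist"; returns (picture, depth): 400x640x3 uint8, blue, green, red; 400x640 float32, m along the optical axis (not along the pixel's ray), 0 where there is no reading.
- cams.calibration(name): a dict with "fx", "fy", "cx", "cy" (pixels), "dist" ([k1, k2, p1, p2, k3] as OpenCV has them; the pictures are not rectified), "world_to_cam" (4x4, takes a point from world to camera coordinates); the wrist camera has in their place "mount" (4x4, takes a point from camera to tool coordinates, whose origin is the TCP and whose axes are the flange's). Camera axes: x right, y up, looking along -z (the intrinsics and any distortion apply to the point x, -y, -z); pixel columns grow to the right and rows downward; lengths in m; the calibration is good to about 2 mm. A picture is of the moment at which its call begins: read the wrist's pose just before it. calibration takes no time and is no camera call.
- hand_in(): hands the job in; it is judged then, once.
The state is a dict: "clock": time; "q": joint angles; "joint_velocities": joint speeds; "joint_torque": joint torques, N m; "tool_pos": TCP position; "ee_rot": TCP orientation; "force": force on the tool from outside, world axes, zero at the start; "wrist_torque": the same for the moment, N m; "opening": finger opening in m; "grasp_force": force on a finger pad.
Only numpy, scipy, OpenCV 4.12 (cv2) and the standard library are available. Lean on these libraries where they do the work, as an engineer would, in place of code of your own. Each camera call takes 0.05 s, during which the arm holds its last target. There are 200 camera calls.

## Working session

There is one attempt and no reset: what is moved stays moved. The work goes in short steps, Python scripts to look and compute and a tool call to move; the robot and the scene stay as the last step left them, time stands still between calls to the robot, and variables do not carry over. Pictures are saved under pics/ and viewed, at most 10 in all, crops included, and the job is handed in when it is done.

Besides the shell and the picture viewer there is one more tool, called after ">>>" as name(argument=value, ...), one argument or row to a line, values as JSON. step_arm: Moves the arm, as the interface text tells. Its arguments: {"type":"object","properties":{"moves":{"type":"array","items":{"type":"array"}},"squeeze":{"type":"number"}},"required":["moves"]}

```bash
ls; mkdir -p pics; cat > h.py <<'E'
import numpy as np, cv2
from bench import sensors, cams
def snap(n):
    s=sensors.get_state(); im,d=cams.get_image(n); c=cams.calibration(n)
    if 'world_to_cam' in c: M=np.linalg.inv(np.array(c['world_to_cam']))
    else:
        T=np.eye(4);T[:3,:3]=s['ee_rot'];T[:3,3]=s['tool_pos'];M=T@np.array(c['mount'])
    K=np.array([[c['fx'],0,c['cx']],[0,c['fy'],c['cy']],[0,0,1.]])
    return im,d,K,np.array(c['dist'],float),M
def rays(uv,K,D,M):
    p=cv2.undistortPoints(np.array(uv,float).reshape(-1,1,2),K,D)[:,0]
    return np.c_[p[:,0],-p[:,1],-np.ones(len(p))]@M[:3,:3].T, M[:3,3]
def onz(uv,z,K,D,M):
    r,o=rays(uv,K,D,M); return o+r*((z-o[2])/r[:,2])[:,None]
def cloud(im,d,K,D,M):
    v,u=np.mgrid[:d.shape[0],:d.shape[1]]
    r,o=rays(np.c_[u.ravel(),v.ravel()],K,D,M)
    P=o+r*d.ravel()[:,None]; P[d.ravel()==0]=np.nan
    return P.reshape(d.shape+(3,))
E
python3 - <<'E'
from h import *
for n in('scene','top'):
    im,d,K,D,M=snap(n); cv2.imwrite(f'pics/{n}0.png',im); np.savez(f'{n}0.npz',im=im,d=d,K=K,D=D,M=M); print(n,K[0,0],D,M.round(3).tolist(),(d>0).mean())
s=sensors.get_state();print(np.round(s['ee_rot'],3),s['force'],s['clock'],s['opening'])
E
```

```text
pics
scene 407.41085859962936 [-0.07796186  0.          0.          0.          0.        ] [[-0.009, -0.542, 0.841, 1.413], [1.0, 0.01, 0.017, 0.123], [-0.018, 0.84, 0.542, 0.701], [0.0, 0.0, 0.0, 1.0]] 0.996171875
top 390.8630759187194 [-0.01428983  0.          0.          0.          0.        ] [[0.094, 0.974, -0.206, 0.312], [-0.996, 0.091, -0.024, 0.101], [-0.005, 0.207, 0.978, 1.234], [0.0, 0.0, 0.0, 1.0]] 0.99562109375
[[ 0.974  0.228 -0.   ]
 [ 0.228 -0.974  0.002]
 [ 0.    -0.002 -1.   ]] [-0.02791038  0.37740468  0.32395614] 0.1 0.08538780897055699
```

View pics/scene0.png

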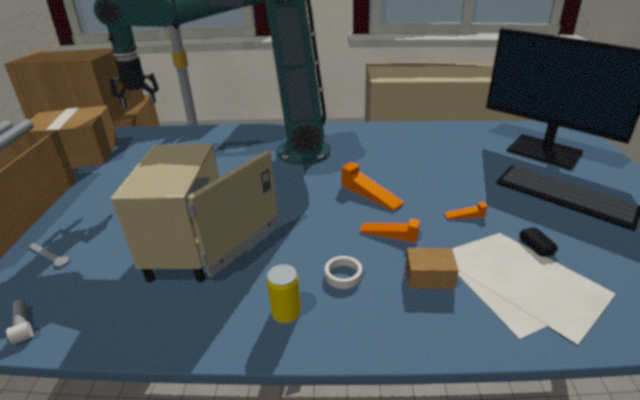

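View pics/top0.png

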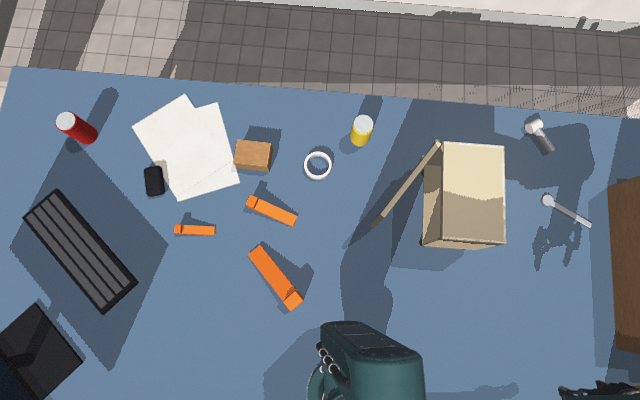

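The scene shows the cabinet with its open door (door from about (195,265) to (275,160)) and three orange wedges. In the top view the middle-sized wedge runs from its block at (252,203) to its tip at (295,222). The cabinet front runs along column ~440→425, with the hinge at about (437,145) on the far side.

```bash
python3 - <<'E'
from h import *
for n in('top','scene'):
    z=np.load(n+'0.npz'); im,d,K,D,M=[z[k] for k in('im','d','K','D','M')]
    P=cloud(im,d,K,D,M); hsv=cv2.cvtColor(im,cv2.COLOR_BGR2HSV)
    # desk plane check
    print(n,'desk z',np.nanmedian(P[200:260,300:340,2]))
    m=cv2.inRange(hsv,(5,200,120),(18,255,255))
    k,l,st,ce=cv2.connectedComponentsWithStats(m)
    for i in range(1,k):
        if st[i,4]<60: continue
        p=P[l==i]; zz=p[:,2]
        r=cv2.minAreaRect(p[:,:2].astype(np.float32)*1000)
        b=p[zz>0.042]
        print('orange',ce[i].round(),st[i,4],np.round(np.nanpercentile(zz,[2,50,98]),3),'rect',np.round(np.array(r[0])),np.round(r[1]),round(r[2],1),'blk',len(b),b.mean(0).round(3) if len(b) else '')
    # high points : cabinet top
    q=P[...,2]; 
    roi=(P[...,0]>0.1)&(P[...,0]<0.8)&(P[...,1]<0)&(P[...,1]>-.6)
    t=roi&(q>0.235)&(q<0.265)&(hsv[...,1]<130)
    k,l,st,ce=cv2.connectedComponentsWithStats(t.astype(np.uint8))
    for i in range(1,k):
        if st[i,4]<40: continue
        p=P[l==i]; r=cv2.minAreaRect(p[:,:2].astype(np.float32)*1000)
        print('top',ce[i].round(),st[i,4],p[:,2].mean().round(3),np.round(cv2.boxPoints(r)).tolist(),np.round(r[1]),r[2])
    for nm,lo,hi in(('yel',(22,150,80),(35,255,255)),('white',(0,0,150),(180,40,255)),('brown',(8,90,60),(20,190,255))):
        k,l,st,ce=cv2.connectedComponentsWithStats(cv2.inRange(hsv,lo,hi))
        for i in range(1,k):
            if 80<st[i,4]<2500:
                p=P[l==i]
                if np.nanmedian(p[:,2])>.01 and 0.1<np.nanmedian(p[:,0])<.9: print(nm,ce[i].round(),st[i,4],np.nanmin(p,0).round(3),np.nanmax(p,0).round(3))
E
```

```text
top desk z -0.00041058008575967087
orange [251. 202.] 80 [0.013 0.05  0.055] rect [534. 325.] [34. 33.] 72.9 blk 69 [0.535 0.331 0.051]
orange [181. 230.] 72 [0.014 0.035 0.042] rect [433. 526.] [23. 63.] 5.4 blk 2 [0.436 0.553 0.043]
orange [269. 270.] 769 [0.01  0.027 0.045] rect [329. 248.] [175.  46.] 46.5 blk 40 [0.273 0.202 0.044]
top [410. 179.] 558 0.247 [[485.0, -53.0], [707.0, -195.0], [717.0, -180.0], [495.0, -38.0]] [ 18. 263.] 57.444374084472656
top [473. 192.] 6125 0.249 [[447.0, -198.0], [449.0, -362.0], [711.0, -358.0], [708.0, -194.0]] [262. 164.] 0.8880826830863953
top [599. 384.] 54 0.254 [[128.0, -574.0], [129.0, -580.0], [147.0, -578.0], [146.0, -572.0]] [18.  6.] 6.812992095947266
yel [359. 137.] 236 [ 0.761 -0.021  0.006] [0.791 0.041 0.109]
white [ 65. 120.] 279 [ 0.691  0.89  -0.004] [0.791 1.044 0.128]
white [363. 123.] 283 [ 0.765 -0.019  0.103] [0.824 0.038 0.12 ]
white [535. 127.] 223 [ 0.844 -0.599 -0.001] [ 0.914 -0.537  0.039]
white [478. 145.] 155 [ 0.699 -0.473 -0.001] [ 0.81  -0.221  0.254]
white [317. 165.] 319 [ 0.636  0.094 -0.005] [0.726 0.183 0
[... 605 characters left out ...]
 0.051]
top [288. 110.] 102 0.251 [[211.0, -2.0], [211.0, -42.0], [222.0, -42.0], [221.0, -1.0]] [11. 40.] 0.750150740146637
top [163. 175.] 3991 0.249 [[444.0, -197.0], [447.0, -360.0], [713.0, -356.0], [710.0, -192.0]] [266. 163.] 0.9252458810806274
top [227. 177.] 776 0.245 [[487.0, -51.0], [707.0, -197.0], [718.0, -180.0], [498.0, -35.0]] [ 20. 264.] 56.492591857910156
yel [284. 301.] 1020 [ 0.8   -0.017  0.004] [0.831 0.042 0.11 ]
white [343. 268.] 351 [ 0.604  0.093 -0.003] [0.727 0.188 0.029]
white [281. 274.] 456 [ 0.638 -0.039 -0.   ] [0.823 0.039 0.119]
white [ 17. 327.] 199 [ 0.848 -0.613 -0.002] [ 0.9   -0.541  0.038]
brown [431. 268.] 1866 [0.65  0.291 0.003] [0.735 0.401 0.064]
```

>>> step_arm(
  moves=[
    [[0,0,-1.5],[0,0,0],0],
    [[0,0,-2.5],[0,0,0],0],
    [[6,-5.4,-2.5],[0,0,0],0],
    [[6,-5.4,-2.5],[0,0,0],0],
    [[6,-5.4,-2.5],[0,0,0],0],
    [[6,-5.4,-2.5],[0,0,0],0],
    [[6,-5.4,-2.5],[0,0,0],0],
    [[6,-5.4,-2.5],[0,0,0],0],
    [[12.8,-11.5,-2.5],[0,0,0],0],
    [[12.8,-11.5,-2.5],[0,0,0],0],
    [[12.8,-11.5,-2.5],[0,0,0],0],
    [[12.8,-11.5,-2.5],[0,0,0],0],
    [[12.8,-11.5,-2.5],[0,0,0],0],
    [[12.8,-11.5,-2.5],[0,0,0],0],
    [[12.8,-11.5,-2.5],[0,0,0],0],
    [[12.8,-11.5,0],[0,0,0],0],
    [[12.8,-11.5,0],[0,0,0],0],
    [[12.8,-11.5,0],[0,0,0],0],
    [[12.8,-11.5,0],[0,0,0],0],
  ],
)

```text
clock: 2.48
tool_pos: [0.5198, 0.0277, 0.2056]
ee_rot: [[0.974, 0.226, 0.003], [0.226, -0.974, -0.001], [0.003, 0.001, -1.0]]
force: [0.9, 0.6, 1.0]
opening: 0.0001
grasp_force: 0.0
```

>>> step_arm(
  moves=[
    [[-0.11,0.49,0],[0,0,0],0],
    [[-0.23,0.97,0],[0,0,0],0],
    [[-0.33,1.4,0],[0,0,0],0],
    [[-0.4,1.7,0],[0,0,0],0],
    [[-0.47,2.0,0],[0,0,0],0],
    [[-0.54,2.3,0],[0,0,0],0],
    [[-0.61,2.6,0],[0,0,0],0],
    [[-0.68,2.9,0],[0,0,0],0],
    [[-0.75,3.2,0],[0,0,0],0],
    [[-0.82,3.5,0],[0,0,0],0],
    [[-0.89,3.8,0],[0,0,0],0],
    [[-0.95,4.05,0],[0,0,0],0],
    [[-1.0,4.25,0],[0,0,0],0],
    [[-1.03,4.4,0],[0,0,0],0],
    [[-1.06,4.5,0],[0,0,0],0],
    [[-1.06,4.5,0],[0,0,0],0],
  ],
)

```text
clock: 4.47
tool_pos: [0.5188, -0.1562, 0.2036]
ee_rot: [[0.974, 0.228, 0.0], [0.228, -0.974, -0.0], [0.0, 0.0, -1.0]]
force: [-0.8, 0.5, -0.2]
opening: -0.0
grasp_force: 0.0
```

>>> step_arm(
  moves=[
    [[-0.02,0.08,0],[0,0,0],0],
    [[-0.04,0.16,0],[0,0,0],0],
    [[-0.05,0.22,0],[0,0,0],0],
    [[-0.05,0.22,0],[0,0,0],0],
  ],
)

```text
clock: 4.97
tool_pos: [0.5188, -0.1652, 0.2036]
ee_rot: [[0.974, 0.228, 0.0], [0.228, -0.974, -0.0], [-0.0, 0.0, -1.0]]
force: [0.0, -1.0, -0.2]
opening: -0.0002
grasp_force: 0.0
```

```bash
cat > door.py <<'E'
from h import *
for n in('scene','top'):
    im,d,K,D,M=snap(n);P=cloud(im,d,K,D,M)
    q=P[...,2]; t=(q>.235)&(q<.252)&(P[...,0]>.44)&(P[...,0]<.72)&(P[...,1]<-.0)&(P[...,1]>-.38)
    p=P[t]
    for a in(.46,.48,.56,.6,.68): 
        c=p[abs(p[:,0]-a)<.012]; print(n,a,len(c),np.round(np.percentile(c[:,1],[.5,50,98,99.5]),4) if len(c) else '')
    cv2.imwrite('pics/%s1.png'%n,im)
E
python3 door.py
```

```text
scene 0.46 180 [-0.3556 -0.2865 -0.2257 -0.1845]
scene 0.48 230 [-0.3565 -0.2788 -0.1975 -0.1921]
scene 0.56 357 [-0.3555 -0.2623 -0.1785 -0.178 ]
scene 0.6 384 [-0.3552 -0.2612 -0.1778 -0.1772]
scene 0.68 460 [-0.354  -0.2542 -0.1772 -0.1768]
top 0.46 415 [-0.3561 -0.237  -0.1812 -0.1802]
top 0.48 403 [-0.3558 -0.2356 -0.1807 -0.18  ]
top 0.56 0 
top 0.6 15 [-0.1822 -0.1786 -0.1782 -0.1782]
top 0.68 329 [-0.3546 -0.3005 -0.1781 -0.1773]
```

>>> step_arm(
  moves=[
    [[-0.01,0.05,0],[0,0,0],0],
    [[-0.02,0.1,0],[0,0,0],0],
    [[-0.02,0.1,0],[0,0,0],0],
  ],
)

```text
clock: 5.45
tool_pos: [0.5189, -0.1659, 0.2037]
ee_rot: [[0.973, 0.23, -0.0], [0.23, -0.973, 0.006], [0.001, -0.006, -1.0]]
force: [-0.8, 8.1, 0.9]
opening: -0.0003
grasp_force: 4.1
```

>>> step_arm(
  moves=[
    [[0.1,-0.4,0],[0,0,0],0],
    [[0.4,-1.5,0],[0,0,0],0],
    [[3.3,-12,0],[0,0,-7.35],100],
    [[3.3,-12,0],[0,0,-7.35],100],
    [[3.3,-12,0],[0,0,-7.35],100],
    [[3.3,-12,0],[0,0,-7.35],100],
    [[3.3,-12,0],[0,0,-7.35],100],
    [[3.3,-12,0],[0,0,-7.35],100],
    [[3.3,-12,0],[0,0,-7.35],100],
    [[3.3,-12,0],[0,0,-7.35],100],
    [[3.3,-12,0],[0,0,-7.35],100],
    [[3.3,-12,0],[0,0,-7.35],100],
  ],
)

```text
clock: 6.95
tool_pos: [0.5384, 0.3272, 0.2039]
ee_rot: [[0.311, 0.95, 0.001], [0.95, -0.311, -0.0], [-0.0, 0.001, -1.0]]
force: [-0.1, 0.2, -0.8]
opening: 0.0852
grasp_force: 0.0
```

```bash
python3 door.py | grep -v 0.56; cat > wedge.py <<'E'
from h import *
im,d,K,D,M=snap('wrist');cv2.imwrite('pics/wrist1.png',im)
P=cloud(im,d,K,D,M);hsv=cv2.cvtColor(im,cv2.COLOR_BGR2HSV)
m=cv2.inRange(hsv,(4,150,60),(20,255,255));k,l,st,ce=cv2.connectedComponentsWithStats(m)
for i in range(1,k):
    if st[i,4]<300: continue
    p=P[l==i];p=p[np.isfinite(p[:,2])]
    b=p[(p[:,2]>.045)&(p[:,2]<.06)]; g=p[p[:,2]<.045]
    if len(b)<50: print('?',ce[i],st[i,4],p.mean(0)); continue
    q=lambda a,n: (lambda r:print(n,len(a),np.round(r[0],1),np.round(r[1],1),round(r[2],1),'z',np.percentile(a[:,2],[2,98]).round(3)))(cv2.minAreaRect(a[:,:2].astype(np.float32)*1000))
    q(p,'all');q(b,'blk')
s=sensors.get_state();print(s['tool_pos'],s['ee_rot'])
E
python3 wedge.py
```

```text
scene 0.46 272 [-0.3557 -0.2616 -0.1792 -0.1783]
scene 0.48 304 [-0.3568 -0.2619 -0.1787 -0.1783]
scene 0.6 387 [-0.3538 -0.2627 -0.178  -0.1778]
scene 0.68 447 [-0.3542 -0.2546 -0.1771 -0.1765]
top 0.46 628 [-0.3554 -0.27   -0.1818 -0.1807]
top 0.48 611 [-0.3558 -0.2698 -0.1812 -0.1803]
top 0.6 566 [-0.3561 -0.2672 -0.1799 -0.1785]
top 0.68 550 [-0.3542 -0.2662 -0.1782 -0.1774]
? [178.51642772  48.41726404] 3348 [0.43673419 0.50373571 0.01899912]
all 3607 [516.3 268.9] [158.5  37.8] 71.9 z [0.01  0.054]
blk 891 [537.4 330.7] [27.7 35.4] 72.2 z [0.047 0.054]
? [195.58642857 253.13285714] 2800 [0.35926096 0.28468728 0.02595297]
[0.53853969 0.32712331 0.20406668] [[ 3.11486741e-01  9.50250190e-01  7.65479315e-04]
 [ 9.50250455e-01 -3.11486871e-01  5.34748519e-05]
 [ 2.89251244e-04  7.10740360e-04 -9.99999706e-01]]
```

View pics/wrist1.png

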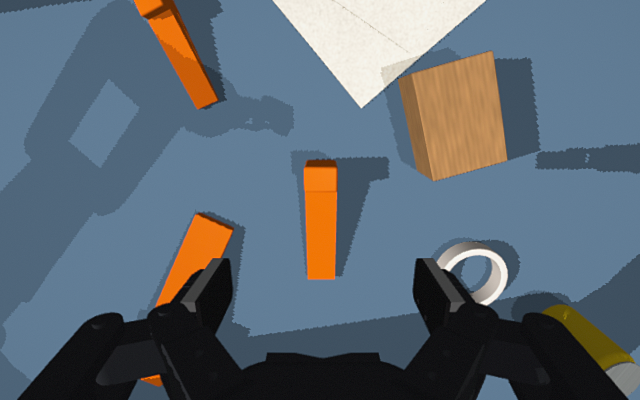

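The wrist view shows the middle wedge aligned with the tool, block at (320,177) and tip at (320,278). Its measured size (158×37 mm, block 28×35 mm) matches the job.

>>> step_arm(
  moves=[
    [[0.07,-0.05,1.2],[0,0,0],100],
    [[0.07,-0.05,2.4],[0,0,0],100],
    [[0.07,-0.05,3.5],[0,0,0],100],
    [[0.07,-0.05,4.4],[0,0,0],100],
    [[0.07,-0.05,4.85],[0,0,0],100],
    [[0.07,-0.05,4.85],[0,0,0],100],
    [[0.07,-0.05,4.85],[0,0,0],0],
    [[0.07,-0.05,4.85],[0,0,0],0],
    [[0.07,-0.05,4.85],[0,0,0],0],
    [[0.07,-0.05,4.85],[0,0,0],0],
    [[0.07,-0.05,4.85],[0,0,0],0],
    [[0.07,-0.05,4.85],[0,0,0],0],
    [[0.07,-0.05,4.85],[0,0,0],0],
    [[0.07,-0.05,4.85],[0,0,0],0],
  ],
  squeeze=60,
)

```text
clock: 8.85
tool_pos: [0.5384, 0.3323, 0.0115]
ee_rot: [[0.31, 0.951, 0.003], [0.951, -0.31, 0.002], [0.003, 0.003, -1.0]]
force: [0.7, 0.1, 5.4]
opening: 0.0345
grasp_force: 61.7
```

>>> step_arm(
  moves=[
    [[0,0,-0.2],[0,0,0],0],
    [[0,0,-0.4],[0,0,0],0],
    [[-1,0.2,-0.4],[0,0,-0.3],0],
    [[-2,0.45,-0.4],[0,0,-0.6],0],
    [[-3,0.7,-0.4],[0,0,-0.9],0],
    [[-4,0.9,-0.4],[0,0,-1.2],0],
    [[-5,1.15,-0.4],[0,0,-1.5],0],
    [[-6,1.4,-0.4],[0,0,-1.8],0],
    [[-7,1.6,-0.4],[0,0,-2.1],0],
    [[-7.7,1.8,-0.4],[0,0,-2.3],0],
    [[-8.2,1.89,-0.4],[0,0,-2.39],0],
    [[-8.2,1.89,-0.4],[0,0,-2.39],0],
    [[-8.2,1.89,-0.4],[0,0,-2.39],0],
  ],
)

```text
clock: 10.48
tool_pos: [0.5073, -0.0031, 0.0255]
ee_rot: [[-0.019, 1.0, -0.0], [1.0, 0.019, 0.001], [0.001, -0.0, -1.0]]
force: [0.0, 0.1, -2.7]
opening: 0.0342
grasp_force: 60.9
```

```bash
cat > chk.py <<'E'
from h import *
for n in('scene','top'):
    im,d,K,D,M=snap(n);cv2.imwrite('pics/%s2.png'%n,im)
    P=cloud(im,d,K,D,M);hsv=cv2.cvtColor(im,cv2.COLOR_BGR2HSV)
    m=(cv2.inRange(hsv,(4,150,60),(20,255,255))>0)&(P[...,1]<.12)&(P[...,1]>-.4)&(P[...,0]>.44)&(P[...,0]<.6)&(P[...,2]<.1)
    p=P[m]
    if len(p)<20: print(n,len(p));continue
    r=cv2.minAreaRect(p[:,:2].astype(np.float32)*1000);print(n,len(p),np.round(cv2.boxPoints(r)).tolist(),np.round(r[1]),r[2])
    # top surface profile along y
    for y in np.arange(-.18,.03,.03):
        c=p[abs(p[:,1]-y)<.006]
        if len(c)>3: print(round(y,3),'x',np.percentile(c[:,0],[3,97]).round(3),'z',np.percentile(c[:,2],90).round(4))
s=sensors.get_state();print(s['tool_pos'],s['force'],np.degrees(np.arctan2(s['ee_rot'][1][0],s['ee_rot'][0][0])))
E
python3 chk.py;python3 - <<'E'
import cv2
im=cv2.imread('pics/scene2.png')[110:330,80:400]; cv2.imwrite('pics/c2.png',cv2.resize(im,None,fx=2.4,fy=2.4))
E
```

```text
scene 699 [[490.0, 11.0], [491.0, -145.0], [529.0, -145.0], [529.0, 11.0]] [ 39. 156.] 0.147108256816864
-0.12 x [0.495 0.529] z 0.0294
-0.09 x [0.494 0.529] z 0.0353
-0.06 x [0.496 0.527] z 0.0412
-0.03 x [0.496 0.527] z 0.0471
0.0 x [0.522 0.527] z 0.0471
top 220 [[489.0, -29.0], [492.0, -147.0], [527.0, -146.0], [524.0, -28.0]] [ 35. 118.] 1.4200903177261353
-0.15 x [0.494 0.526] z 0.0253
-0.09 x [0.493 0.523] z 0.0355
-0.06 x [0.491 0.521] z 0.0416
-0.03 x [0.49  0.492] z 0.0442
[ 0.50741615 -0.00278786  0.0255422 ] [ 0.34216316 -0.14389597 -2.1253062 ] 91.13992726005135
```

View pics/c2.png

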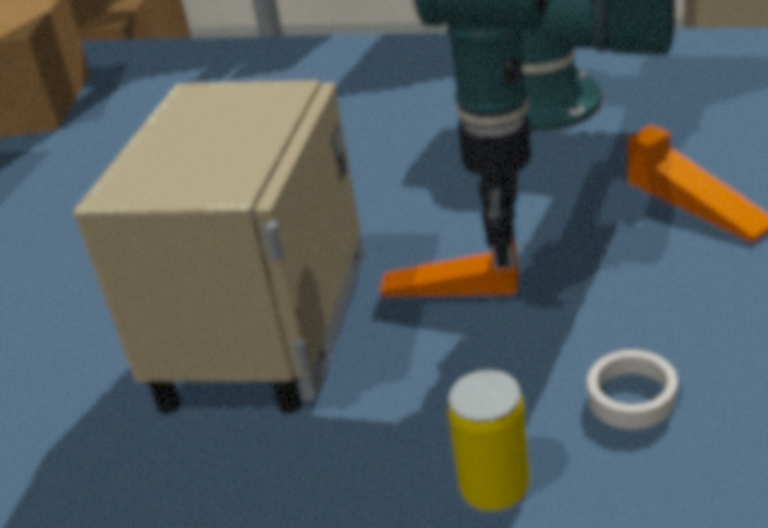

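The crop shows the door shut and the wedge held level in front of it, tip at about (380,285), with the can and tape undisturbed. Next I lower it onto the desk.

>>> step_arm(
  moves=[
    [[0,0,0.15],[0,0,0],0],
    [[0,0,0.28],[0,0,0],0],
    [[0,0,0.33],[0,0,0],0],
    [[0,0,0.35],[0,0,0],0],
    [[0,0,0.35],[0,0,0],0],
  ],
)

```text
clock: 11.2
tool_pos: [0.5076, -0.0037, 0.0116]
ee_rot: [[-0.019, 1.0, 0.0], [1.0, 0.019, -0.0], [-0.0, 0.0, -1.0]]
force: [-0.5, 0.8, -1.5]
opening: 0.0343
grasp_force: 60.9
```

>>> step_arm(
  moves=[
    [[0,0,0.012],[0,0,0],0],
    [[0,0,0.025],[0,0,0],0],
    [[0,0,0.025],[0,0,0],0],
  ],
)

```text
clock: 11.58
tool_pos: [0.5077, -0.0037, 0.0115]
ee_rot: [[-0.019, 1.0, 0.001], [1.0, 0.019, -0.0], [-0.0, 0.001, -1.0]]
force: [-2.0, 0.1, 5.8]
opening: 0.0344
grasp_force: 61.6
```

>>> step_arm(
  moves=[
    [[-0.2,0,-0.01],[0,0,0],0],
    [[-0.45,0,-0.01],[0,0,0],0],
    [[-0.7,0,-0.01],[0,0,0],0],
    [[-0.95,0,-0.01],[0,0,0],0],
    [[-1.2,0,-0.01],[0,0,0],0],
    [[-1.45,0,-0.01],[0,0,0],0],
    [[-1.65,0,-0.01],[0,0,0],0],
    [[-1.8,0,-0.01],[0,0,0],0],
    [[-1.9,0,-0.01],[0,0,0],0],
    [[-1.9,0,-0.01],[0,0,0],0],
  ],
)

```text
clock: 12.82
tool_pos: [0.5093, -0.0807, 0.0115]
ee_rot: [[-0.018, 1.0, 0.001], [1.0, 0.018, -0.001], [-0.001, 0.001, -1.0]]
force: [0.7, 2.5, 6.1]
opening: 0.0345
grasp_force: 61.7
```

>>> step_arm(
  moves=[
    [[-0.03,0,-0.01],[0,0,0],0],
    [[-0.06,0,-0.01],[0,0,0],0],
    [[-0.1,0,-0.01],[0,0,0],0],
    [[-0.1,0,-0.01],[0,0,0],0],
  ],
)

```text
clock: 13.32
tool_pos: [0.509, -0.0839, 0.0115]
ee_rot: [[-0.019, 1.0, 0.0], [1.0, 0.019, -0.0], [-0.0, 0.0, -1.0]]
force: [0.6, 2.7, 4.9]
opening: 0.0346
grasp_force: 61.6
```

>>> step_arm(
  moves=[
    [[-0.03,0,0],[0,0,0],0],
    [[-0.06,0,0],[0,0,0],0],
    [[-0.06,0,0],[0,0,0],0],
  ],
)

```text
clock: 13.7
tool_pos: [0.5091, -0.0861, 0.0115]
ee_rot: [[-0.019, 1.0, 0.0], [1.0, 0.019, -0.0], [-0.0, 0.0, -1.0]]
force: [0.0, 2.5, 4.9]
opening: 0.0342
grasp_force: 61.7
```

>>> step_arm(
  moves=[
    [[-0.03,0,0],[0,0,0],0],
    [[-0.06,0,0],[0,0,0],0],
    [[-0.06,0,0],[0,0,0],0],
  ],
)

```text
clock: 14.08
tool_pos: [0.5091, -0.0885, 0.0115]
ee_rot: [[-0.019, 1.0, 0.0], [1.0, 0.019, -0.0], [-0.0, 0.0, -1.0]]
force: [-0.1, 2.3, 4.7]
opening: 0.0344
grasp_force: 61.7
```

>>> step_arm(
  moves=[
    [[-0.03,0,0],[0,0,0],0],
    [[-0.06,0,0],[0,0,0],0],
    [[-0.06,0,0],[0,0,0],0],
  ],
)

```text
clock: 14.45
tool_pos: [0.5091, -0.0909, 0.0115]
ee_rot: [[-0.019, 1.0, 0.0], [1.0, 0.019, -0.0], [-0.0, 0.0, -1.0]]
force: [0.2, 3.3, 5.1]
opening: 0.0343
grasp_force: 61.7
```

>>> step_arm(
  moves=[
    [[-0.02,0,0],[0,0,0],0],
    [[-0.04,0,0],[0,0,0],0],
    [[-0.04,0,0],[0,0,0],0],
  ],
)

```text
clock: 14.82
tool_pos: [0.5092, -0.0922, 0.0115]
ee_rot: [[-0.019, 1.0, 0.0], [1.0, 0.019, 0.0], [0.0, 0.0, -1.0]]
force: [-0.6, 4.2, 5.7]
opening: 0.0342
grasp_force: 61.7
```

>>> step_arm(
  moves=[
    [[-0.02,0,0],[0,0,0],0],
    [[-0.04,0,0],[0,0,0],0],
    [[-0.04,0,0],[0,0,0],0],
  ],
)

```text
clock: 15.2
tool_pos: [0.5092, -0.0925, 0.0115]
ee_rot: [[-0.019, 1.0, -0.0], [1.0, 0.019, 0.003], [0.003, 0.0, -1.0]]
force: [-1.0, 6.8, 6.3]
opening: 0.0345
grasp_force: 61.8
```

>>> step_arm(
  moves=[
    [[-0.02,0,0],[0,0,0],0],
    [[-0.04,0,0],[0,0,0],0],
    [[-0.04,0,0],[0,0,0],0],
  ],
)

```text
clock: 15.58
tool_pos: [0.5092, -0.0928, 0.0115]
ee_rot: [[-0.019, 1.0, -0.0], [1.0, 0.019, 0.005], [0.005, -0.0, -1.0]]
force: [-0.1, 10.6, 6.8]
opening: 0.0343
grasp_force: 61.8
```

>>> step_arm(
  moves=[
    [[-0.02,0,0],[0,0,0],0],
    [[-0.04,0,0],[0,0,0],0],
    [[-0.04,0,0],[0,0,0],0],
  ],
)

```text
clock: 15.95
tool_pos: [0.5092, -0.0929, 0.0115]
ee_rot: [[-0.019, 1.0, -0.0], [1.0, 0.019, 0.008], [0.008, -0.0, -1.0]]
force: [0.1, 14.4, 7.5]
opening: 0.0342
grasp_force: 61.9
```

>>> step_arm(
  moves=[
    [[-0.02,0,0],[0,0,0],0],
    [[-0.04,0,0],[0,0,0],0],
    [[-0.04,0,0],[0,0,0],0],
  ],
)

```text
clock: 16.32
tool_pos: [0.5091, -0.0931, 0.0115]
ee_rot: [[-0.02, 1.0, -0.0], [1.0, 0.02, 0.011], [0.011, -0.0, -1.0]]
force: [-0.9, 16.7, 8.4]
opening: 0.0345
grasp_force: 62.0
```

```bash
python3 chk.py; python3 door.py | grep -v 0.56;python3 - <<'E'
import cv2
im=cv2.imread('pics/scene2.png')[130:310,100:340]; cv2.imwrite('pics/c3.png',cv2.resize(im,None,fx=3.2,fy=3.2))
E
```

```text
scene 492 [[490.0, -183.0], [532.0, -183.0], [532.0, -80.0], [491.0, -79.0]] [104.  41.] 89.76248168945312
-0.18 x [0.5   0.531] z 0.0214
-0.15 x [0.498 0.529] z 0.0275
-0.12 x [0.499 0.529] z 0.0332
-0.09 x [0.499 0.529] z 0.0348
top 92 [[471.0, -146.0], [503.0, -192.0], [525.0, -177.0], [493.0, -131.0]] [27. 56.] 34.71525955200195
-0.18 x [0.493 0.523] z 0.0211
-0.15 x [0.492 0.504] z 0.0272
[ 0.50914006 -0.09309023  0.01147337] [-0.76279553 17.58650438  8.56567099] 91.12861426656313
scene 0.46 271 [-0.3551 -0.2627 -0.1793 -0.1789]
scene 0.48 288 [-0.3563 -0.2633 -0.1789 -0.1787]
scene 0.6 388 [-0.3546 -0.2643 -0.1778 -0.1774]
scene 0.68 450 [-0.3532 -0.2541 -0.1771 -0.1766]
top 0.46 610 [-0.3551 -0.2709 -0.186  -0.1834]
top 0.48 608 [-0.3558 -0.2693 -0.0799 -0.0708]
top 0.6 579 [-0.3558 -0.2677 -0.1796 -0.1786]
top 0.68 549 [-0.3544 -0.2648 -0.1782 -0.1774]
```

View pics/c3.png

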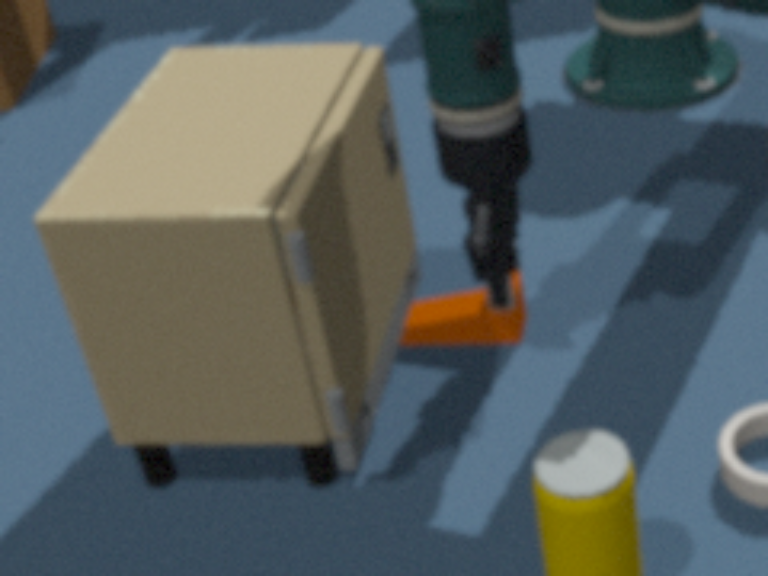

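The crop shows the wedge under the shut door, with the can and tape in place. I'll keep tapping towards 20 N.

>>> step_arm(
  moves=[
    [[-0.02,0,-0.005],[0,0,0],0],
    [[-0.04,0,-0.01],[0,0,0],0],
    [[-0.04,0,-0.01],[0,0,0],0],
  ],
)

```text
clock: 16.9
tool_pos: [0.5091, -0.0933, 0.0115]
ee_rot: [[-0.02, 1.0, -0.001], [1.0, 0.02, 0.013], [0.013, -0.0, -1.0]]
force: [0.6, 20.7, 8.3]
opening: 0.034
grasp_force: 61.9
```

>>> step_arm(
  moves=[
    [[-0.02,0,0],[0,0,0],0],
    [[-0.03,0,0],[0,0,0],0],
    [[-0.03,0,0],[0,0,0],0],
  ],
)

```text
clock: 17.27
tool_pos: [0.509, -0.0934, 0.0115]
ee_rot: [[-0.02, 1.0, -0.001], [1.0, 0.02, 0.015], [0.015, -0.001, -1.0]]
force: [0.1, 23.0, 8.9]
opening: 0.0344
grasp_force: 62.0
```

>>> step_arm(
  moves=[
    [[0.08,0,-0.01],[0,0,0],0],
    [[0.15,0,-0.015],[0,0,0],0],
    [[0.2,0,-0.02],[0,0,0],0],
    [[0.2,0,-0.02],[0,0,0],0],
  ],
)

```text
clock: 17.77
tool_pos: [0.509, -0.0936, 0.0115]
ee_rot: [[-0.019, 1.0, -0.001], [1.0, 0.019, -0.0], [-0.0, -0.001, -1.0]]
force: [3.1, 2.1, -4.3]
opening: 0.034
grasp_force: 60.7
```

>>> step_arm(
  moves=[
    [[0,0,0],[0,0,0],60],
    [[0,0,0],[0,0,0],100],
    [[0,0,0],[0,0,0],100],
    [[0,0,0],[0,0,0],100],
    [[0,0,0],[0,0,0],100],
    [[0,0,-0.5],[0,0,0],100],
    [[0,0,-1.5],[0,0,0],100],
    [[0,0,-2.5],[0,0,0],100],
    [[1.5,0,-2.5],[0,0,0],100],
    [[1.5,0,-2.5],[0,0,0],0],
    [[1.5,0,-2.5],[0,0,0],0],
    [[1.5,0,-2.5],[0,0,0],0],
  ],
)

```text
clock: 19.27
tool_pos: [0.5077, -0.0345, 0.1121]
ee_rot: [[-0.018, 1.0, -0.001], [1.0, 0.018, -0.0], [-0.0, -0.001, -1.0]]
force: [1.4, -0.6, 0.2]
opening: 0.0322
grasp_force: 0.0
```

```bash
python3 chk.py; python3 - <<'E'
from h import *
im,d,K,D,M=snap('wrist');P=cloud(im,d,K,D,M);hsv=cv2.cvtColor(im,cv2.COLOR_BGR2HSV)
cv2.imwrite('pics/w3.png',im)
m=(cv2.inRange(hsv,(4,150,60),(20,255,255))>0)&(P[...,1]<.0)&(P[...,0]>.44)&(P[...,0]<.6)
p=P[m];r=cv2.minAreaRect(p[:,:2].astype(np.float32)*1000);print(np.round(cv2.boxPoints(r),1).tolist(),r[2])
b=p[p[:,2]>.046];r=cv2.minAreaRect(b[:,:2].astype(np.float32)*1000);print('blk',np.round(r[0],1),np.round(r[1],1),r[2],np.percentile(b[:,2],[5,50,95]).round(4))
E
```

```text
scene 586 [[492.0, -80.0], [493.0, -184.0], [531.0, -184.0], [531.0, -80.0]] [ 38. 104.] 0.3103291690349579
-0.18 x [0.501 0.53 ] z 0.0221
-0.15 x [0.497 0.529] z 0.027
-0.12 x [0.494 0.528] z 0.0327
-0.09 x [0.498 0.528] z 0.0534
top 239 [[490.0, -80.0], [492.0, -149.0], [528.0, -148.0], [526.0, -80.0]] [36. 69.] 1.3185614347457886
-0.15 x [0.496 0.527] z 0.0271
-0.12 x [0.492 0.526] z 0.0344
-0.09 x [0.491 0.512] z 0.0533
[ 0.50784131 -0.03449838  0.1121655 ] [-0.63095324  0.68243351  0.04146975] 91.00692889900847
[[490.1000061035156, -197.1999969482422], [528.2000122070312, -197.5], [529.2000122070312, -24.0], [491.1000061035156, -23.700000762939453]] 89.66622924804688
blk [507.6 -66.3] [28.  85.7] 1.8500933647155762 [0.0496 0.0529 0.1473]
```

View pics/w3.png

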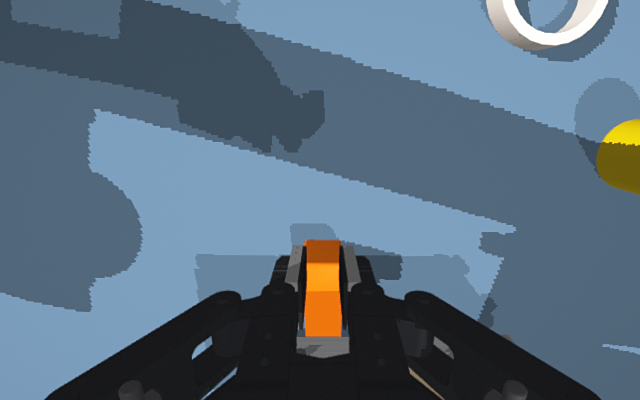

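The wrist view shows the wedge free of the fingers, block at (323,250), heel at y ≈ -0.080, still in place. I'll verify the jam by pushing the heel with closed fingers.

>>> step_arm(
  moves=[
    [[0,0,0],[0,0,0],0],
    [[0,0,0],[0,0,0],0],
    [[0,0,0],[0,0,0],0],
    [[0,0,1.2],[0,0,0],0],
    [[0,0,2.2],[0,0,0],0],
    [[0,0,2.4],[0,0,0],0],
    [[0,0,2.4],[0,0,0],0],
    [[-0.2,0,2.4],[0,0,0],0],
    [[-0.4,0,2.4],[0,0,0],0],
    [[-0.6,0,2.4],[0,0,0],0],
    [[-0.7,0,2.4],[0,0,0],0],
    [[-0.7,0,2.4],[0,0,0],0],
  ],
)

```text
clock: 20.92
tool_pos: [0.5085, -0.062, 0.0167]
ee_rot: [[-0.018, 1.0, 0.0], [1.0, 0.018, -0.0], [-0.0, 0.0, -1.0]]
force: [-0.2, -0.5, -0.3]
opening: 0.0002
grasp_force: 0.0
```

>>> step_arm(
  moves=[
    [[-0.03,0,0],[0,0,0],0],
    [[-0.06,0,0],[0,0,0],0],
    [[-0.09,0,0],[0,0,0],0],
    [[-0.09,0,0],[0,0,0],0],
  ],
)

```text
clock: 21.42
tool_pos: [0.5087, -0.0652, 0.0166]
ee_rot: [[-0.019, 1.0, 0.0], [1.0, 0.019, -0.0], [-0.0, 0.0, -1.0]]
force: [0.8, 0.0, 0.0]
opening: -0.0003
grasp_force: 0.0
```

>>> step_arm(
  moves=[
    [[-0.03,0,0],[0,0,0],0],
    [[-0.06,0,0],[0,0,0],0],
    [[-0.06,0,0],[0,0,0],0],
  ],
)

```text
clock: 21.8
tool_pos: [0.5087, -0.0677, 0.0166]
ee_rot: [[-0.019, 1.0, 0.0], [1.0, 0.019, -0.0], [-0.0, 0.0, -1.0]]
force: [0.2, 0.0, -1.0]
opening: -0.0001
grasp_force: 0.0
```

>>> step_arm(
  moves=[
    [[-0.03,0,0],[0,0,0],0],
    [[-0.06,0,0],[0,0,0],0],
    [[-0.06,0,0],[0,0,0],0],
  ],
)

```text
clock: 22.18
tool_pos: [0.5087, -0.0701, 0.0166]
ee_rot: [[-0.019, 1.0, 0.0], [1.0, 0.019, -0.0], [-0.0, 0.0, -1.0]]
force: [0.2, 0.1, -0.5]
opening: -0.0002
grasp_force: 0.0
```

>>> step_arm(
  moves=[
    [[-0.03,0,0],[0,0,0],0],
    [[-0.05,0,0],[0,0,0],0],
    [[-0.05,0,0],[0,0,0],0],
  ],
)

```text
clock: 22.55
tool_pos: [0.5087, -0.0703, 0.0166]
ee_rot: [[-0.019, 1.0, -0.0], [1.0, 0.019, 0.003], [0.003, -0.0, -1.0]]
force: [-0.3, 5.4, 1.5]
opening: -0.0002
grasp_force: 2.8
```

>>> step_arm(
  moves=[
    [[-0.03,0,0],[0,0,0],0],
    [[-0.05,0,0],[0,0,0],0],
    [[-0.05,0,0],[0,0,0],0],
  ],
)

```text
clock: 22.92
tool_pos: [0.5087, -0.0702, 0.0166]
ee_rot: [[-0.02, 1.0, -0.0], [1.0, 0.02, 0.007], [0.007, -0.0, -1.0]]
force: [0.4, 10.2, 2.9]
opening: -0.0002
grasp_force: 5.2
```

>>> step_arm(
  moves=[
    [[-0.03,0,0],[0,0,0],0],
    [[-0.06,0,0],[0,0,0],0],
    [[-0.06,0,0],[0,0,0],0],
  ],
)

```text
clock: 23.3
tool_pos: [0.5087, -0.0703, 0.0166]
ee_rot: [[-0.02, 1.0, -0.0], [1.0, 0.02, 0.012], [0.012, -0.0, -1.0]]
force: [0.1, 16.6, 3.6]
opening: 0.0001
grasp_force: 8.1
```

>>> step_arm(
  moves=[
    [[-0.02,0,0],[0,0,0],0],
    [[-0.04,0,0],[0,0,0],0],
    [[-0.04,0,0],[0,0,0],0],
  ],
)

```text
clock: 23.68
tool_pos: [0.5087, -0.0704, 0.0167]
ee_rot: [[-0.02, 1.0, -0.0], [1.0, 0.02, 0.014], [0.014, -0.0, -1.0]]
force: [-0.3, 20.0, 4.3]
opening: 0.0001
grasp_force: 9.8
```

>>> step_arm(
  moves=[
    [[-0.02,0,0],[0,0,0],0],
    [[-0.03,0,0],[0,0,0],0],
    [[-0.03,0,0],[0,0,0],0],
  ],
)

```text
clock: 24.05
tool_pos: [0.5087, -0.0706, 0.0167]
ee_rot: [[-0.02, 1.0, -0.001], [1.0, 0.02, 0.016], [0.016, -0.0, -1.0]]
force: [0.3, 22.6, 5.5]
opening: 0.0
grasp_force: 11.1
```

>>> step_arm(
  moves=[
    [[0.1,0,0],[0,0,0],0],
    [[0.3,0,0],[0,0,0],0],
    [[0.8,0,0],[0,0,0],0],
    [[1.5,0,0],[0,0,0],0],
    [[2,0,-1.5],[0,0,0],0],
    [[2,0,-3],[0,0,0],0],
    [[2,0,-3],[0,0,0],0],
    [[2,0,-3],[0,0,0],0],
  ],
)

```text
clock: 25.05
tool_pos: [0.5073, 0.0003, 0.1364]
ee_rot: [[-0.018, 1.0, 0.0], [1.0, 0.018, -0.001], [-0.001, 0.0, -1.0]]
force: [0.3, -0.8, -0.7]
opening: -0.0001
grasp_force: 0.0
```

```bash
python3 chk.py; python3 door.py | grep -v 0.56;python3 - <<'E'
import cv2
im=cv2.imread('pics/scene2.png')[120:340,100:480]; cv2.imwrite('pics/c4.png',cv2.resize(im,None,fx=2,fy=2))
E
```

```text
scene 579 [[493.0, -81.0], [495.0, -183.0], [532.0, -182.0], [529.0, -80.0]] [ 37. 102.] 1.5470099449157715
-0.18 x [0.503 0.529] z 0.0209
-0.15 x [0.5  0.53] z 0.0267
-0.12 x [0.497 0.529] z 0.0333
-0.09 x [0.499 0.528] z 0.0532
top 194 [[491.0, -80.0], [493.0, -179.0], [528.0, -178.0], [525.0, -80.0]] [35. 99.] 1.337165117263794
-0.18 x [0.493 0.523] z 0.0218
-0.15 x [0.494 0.524] z 0.0256
-0.09 x [0.491 0.524] z 0.0545
[5.06152369e-01 4.58007274e-04 1.34539312e-01] [-0.01829467 -0.69646516 -0.34148177] 91.05440238682539
scene 0.46 265 [-0.3561 -0.2601 -0.1792 -0.1786]
scene 0.48 291 [-0.3569 -0.2675 -0.1793 -0.1786]
scene 0.6 391 [-0.3552 -0.2643 -0.1777 -0.1774]
scene 0.68 450 [-0.3539 -0.2562 -0.1769 -0.1766]
top 0.46 662 [-0.3557 -0.2671 -0.1808 -0.0075]
top 0.48 618 [-0.356  -0.2672 -0.1809 -0.18  ]
top 0.6 566 [-0.356  -0.2664 -0.1797 -0.1786]
top 0.68 545 [-0.3539 -0.2649 -0.1781 -0.177 ]
```

View pics/c4.png

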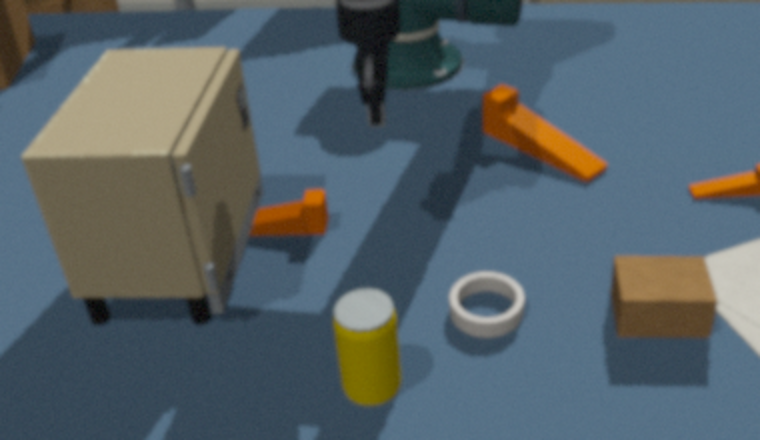

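The final view shows the door shut, the wedge flat under it with its block at (315,212), and the arm clear. The can, tape ring and carton have not moved.

```bash
python3 -c "
from bench import hand_in
print(hand_in())"
```

```text
the job is handed in; nothing more can be done
None
```

The job is handed in: the door is shut, the middle-sized wedge lies flat under it with its thin end about 58 mm past the front face and held against a final push of about 22 N, the arm is clear, and the can, tape ring and carton look unmoved; I got no verdict back.

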